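# Make up the carrier tray for a denture repair

### The job

Make up the carrier tray for the next denture repair: put the plaster tooth model, the wax block, the small glass dish and the brown bottle each into the insert shaped for it (model in the well with two slanted corners, front teeth towards those corners; wax in the rectangular well; dish in the plain round well; bottle upright in the round collar). Each must sit flat on the floor of its well; lower them in rather than dropping them, and do not tip the bottle over. Leave the broken piece of plaster and the white pot where they are.

Things in the scene. Friction and masses are not known exactly. Their poses are not given: they have to be found in the camera images.
- arch_model: plaster tooth model, D-shaped base 54 (x) x 68 (y) mm, solid to 21 mm, teeth to 35 mm; 110 g. Origin: centre of underside. +x points to the front teeth, where the base's corners are cut off; broad heel at -x. Front (26 mm wide) and heel are flat, parallel, 54 mm apart: grip there. On a 2 mm mat; a fixed clamp 125 mm high stands at (0.53, 0.20), between it and the tray.
- wax: pink block of modelling wax, a plain rounded bar 35 mm (x) by 63 mm (y), 19 mm high. Origin: centre of the underside, z up. About 80 g.
- dish: small waisted glass dish (dappen dish), eight-sided, 38 mm across and 27 mm high, with a hollow in its top; may be gripped from any side. Origin: centre of the underside, z up. About 50 g.
- bottle: brown bottle with a black cap on the near half of the desk (a like one stands far back), round body 42 mm across up to 58 mm, shoulder to 68 mm, cap 24 mm across from 78 to 95 mm (top). Origin: centre of the underside, z up. About 130 g.
- model_insert: fixed plastic insert 94x94x12 mm in a 2x2 metal tray (200x200 mm, rim 11 mm high). Origin: centre of its underside, 3 mm above the desk, z up. Well 7 mm deep (dark floor 5 mm above origin), 68 (x) x 82 (y) mm, its two +x corners filled on a slant: the model goes down only with its front teeth towards +x; about 6 mm play all round.
- wax_insert: fixed plastic insert 94x94x12 mm in a 2x2 metal tray (200x200 mm, rim 11 mm high). Origin: centre of its underside, 3 mm above the desk, z up. Rectangular well 49 (x) x 77 (y) mm, 7 mm deep (dark floor 5 mm above origin), for the wax block: 7 mm play all round.
- dish_insert: fixed plastic insert 94x94x12 mm in a 2x2 metal tray (200x200 mm, rim 11 mm high). Origin: centre of its underside, 3 mm above the desk, z up. Plain round well, 52 mm in diameter, 7 mm deep (dark floor 5 mm above origin), no collar, for the glass dish: 7 mm play all round.
- bottle_insert: fixed plastic insert 94x94x12 mm in a 2x2 metal tray (200x200 mm, rim 11 mm high). Origin: centre of its underside, 3 mm above the desk, z up. Carries a round upright collar, 56 mm inside, 67 mm over its flared rim, which stands 31 mm above the origin; floor 5 mm above origin. For the bottle: 7 mm play all round.
- scrap: broken piece of plaster, a pale lump 42 x 58 x 24 mm without teeth, on the mat; not part of the job. Origin: centre of the underside, z up. (Behind the work a fixed lamp begins at x = 0.71 m: 0.24 m above the desk at the left, 0.5 m above it in the middle and right.)
- pot: empty white round pot, 71 mm across, 67 mm high, open on top; not part of the job. Origin: centre of the underside, z up.
Not all that is in view belongs to the job. There is more than one size of the bottle; the one meant has the size given above.

How it is judged:
By the outcome, as a careful person would: the job done as asked, in the order asked, and still so for the second after the job is handed in, with the robot touching nothing.
It also fails if it takes over 99 s, if anything falls off the work surface, if the arm or the gripper's body presses on something with over 40 N, if the wrist force passes 120 N, or if a joint passes its speed limit or range.

### The arm

A 7-joint arm with a two-finger parallel gripper is mounted at the origin on a cart in front of the work surface, level with it; the furniture and walls round the work are solid. World frame = base frame: x ahead of the robot, y to its left, z up, the work surface at z = 0. Lengths are in m, angles in rad, forces in N, time in s.
With the tool pointing down it reaches from about 0.35 to 0.9 m from the base axis. Payload 8.1 kg.
Tool frame: the origin (TCP) lies where the fingers leave the gripper's body, on its centre line; the fingertips stand 66 mm ahead of it and the grasp point (between the pads) lies 47 mm ahead of it; z points along the fingers, y is the line along which they close (so a half turn about z gives the same grasp; the last joint's range is limited). The gripper opens to 92 mm and grips with 3 to 60 N. Pads are 19 mm wide; open, the fingers measure 130 mm over their backs; the gripper's body (75 mm by 190 mm) begins 47 mm behind the grasp point.
Start: joints at [-1.286, 0.434, 0.025, 1.573, -0.012, 1.134, -0.075], TCP at [0.236, 0.579, 0.292] pointing down, gripper open.
Joint ranges: [-2.62, 2.62], [-0.44, 2.09], [-1.27, 1.32], [0.08, 2.57], [-1.32, 4.46], [0.12, 2], [-2.74, 2.74]. Speed limits (rad/s): [2.22, 2.22, 3.01, 3.01, 3.14, 3.14, 3.14].

### API

Orientations are given as a rotation vector (axis times angle).
In Python, from cell import arm gives the robot as it stands.
- The arm moves only by the tool send_rows, never from a script. Its argument "motion" is text: rows parted by semicolons, each of 7 numbers parted by spaces: the closure, from 0 (fully open) to 1 (shut), then the shift along the world's x, y, z in m, then the turn, a rotation vector about the world's x, y, z in degrees. A call has 1 to 5 rows; each row shifts and turns the commanded pose from where the row before left it; what a row does not reach is not made up. A row lasts 1/8 s, in which the tool goes at most 62.5 mm and 10.7 degrees, less where a joint would pass 70% of its speed; a pose out of reach is approached as far as the arm can. A call is refused whole if a number of a shift passes 0.0625 or a number of a turn 10.7, either way. A call with a gripper value outside its range is refused whole. The fingers move at their own pace and stop on an object; "force" is the grip in N (left out, the last holds). Time passes only in rows, so rows that do not move let the fingers close. It gives the time, the measured TCP pose, the force, the opening and the grip force at its end, in the units of the state.
- arm.observe(): the state, without advancing time (a new reading comes with each control period).
- arm.get_image(name): name is "scene" or "top" or "wrist"; returns (picture, depth): 384x512x3 uint8, blue, green, red; 384x512 float32, m along the optical axis (not along the pixel's ray), 0 where there is no reading.
- arm.camera_model(name): a dict with "fx", "fy", "cx", "cy" (pixels), "view" (4x4, takes a point from world to camera coordinates). Camera axes: x right, y down, z forward; pixel columns grow to the right and rows downward; lengths in m; the calibration is good to about 2 mm. A picture is of the moment at which its call begins: read the wrist's pose just before it. camera_model takes no time and is no camera call; for the wrist camera it gives the pose at the moment of the call.
- arm.sign_off(): hands the job in; it is judged then, once.
The state is a dict: "clock": time; "joints": joint angles; "dq": joint speeds; "joint_efforts": joint torques, N m; "position": TCP position; "ee_rot": TCP orientation; "force": force on the tool from outside, world axes, zero at the start; "ft_torque": the same for the moment, N m; "width": opening from 0.0 (shut) to 1.0 (fully open); "gripper_force": force on a finger pad.
Only numpy, scipy, OpenCV 4.12 (cv2) and the standard library are available. Lean on these libraries where they do the work, as an engineer would, in place of code of your own. Each camera call takes 0.05 s, during which the arm holds its last target. There are 200 camera calls.

## Working session

There is one attempt and no reset: what is moved stays moved. The work goes in short steps, Python scripts to look and compute and a tool call to move; the robot and the scene stay as the last step left them, time stands still between calls to the robot, and variables do not carry over. Pictures are saved under pics/ and viewed, at most 14 in all, crops included, and the job is handed in when it is done.

Besides the shell and the picture viewer there is one more tool, called after "Request:" as name(argument=value, ...), one argument or row to a line, values as JSON. send_rows: Moves the arm, as the interface text tells. Its arguments: {"type":"object","properties":{"motion":{"type":"string"},"force":{"type":"number"}},"required":["motion"]}

```bash
mkdir -p pics; ls
python3 - <<'E'
from cell import arm
import cv2,numpy as np
np.set_printoptions(precision=4,suppress=True)
s=arm.observe();print(s)
for n in ("scene","top"):
    p,d=arm.get_image(n);cv2.imwrite(f"pics/{n}0.png",p);np.savez(f"{n}0.npz",p=p,d=d,**arm.camera_model(n))
    m=arm.camera_model(n);print(n,m["fx"],m["cx"],m["cy"],m["view"])
E
```

```text
pics
{'clock': 0.0, 'joints': array([-1.2856,  0.4352,  0.025 ,  1.5741, -0.0116,  1.134 , -0.0751]), 'dq': array([-0.0011,  0.0003,  0.0003, -0.0019, -0.0009, -0.0003, -0.0004]), 'joint_efforts': array([  0.0007, -66.7849,   0.9855, -31.4454,  -0.0606,   0.0431,
         0.0002]), 'position': array([0.2363, 0.5782, 0.2914]), 'ee_rot': array([-0.6055, -3.0825,  0.0025]), 'force': array([ 0.1891, -0.1467,  1.1079]), 'ft_torque': array([-0.0161, -0.0426, -0.0032]), 'gripper_force': 0.0, 'width': 1.0000322734884293}
scene 382.2727733037561 256.49986827621956 189.58610641823938 [[ 0.7389 -0.6737  0.011  -0.3557]
 [-0.4704 -0.5275 -0.7074  0.31  ]
 [ 0.4823  0.5175 -0.7067  0.6725]
 [ 0.      0.      0.      1.    ]]
top 369.34254465183943 252.7760549327023 193.07236775919978 [[-0.0027 -1.     -0.0013  0.0469]
 [-0.9951  0.0029 -0.099   0.5   ]
 [ 0.099   0.0011 -0.9951  0.889 ]
 [ 0.      0.      0.      1.    ]]
```

View pics/top0.png

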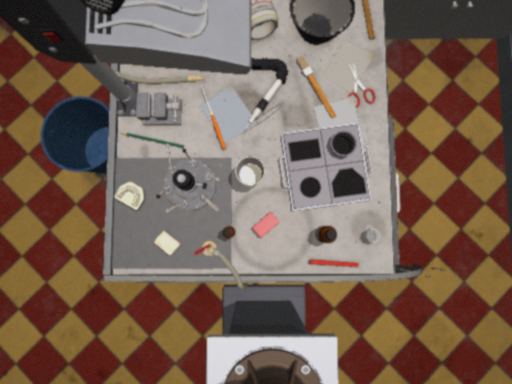

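View pics/scene0.png

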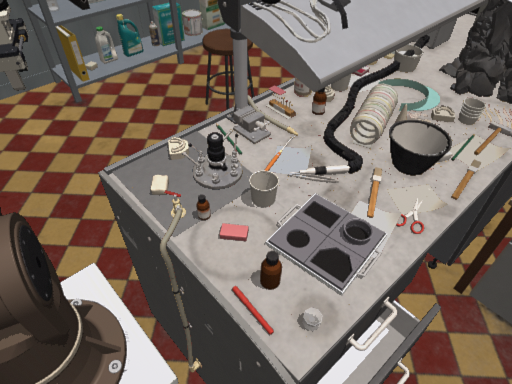

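The top view shows these candidates:
- **Model:** toothed piece at (129,195). The pale lump at (167,243) is the scrap.
- **Bottle:** large brown one at (326,234). There is a small brown one at (228,232), and another far back at scene (320,100).
- **Dish:** glass at (370,236). The white pot is at (248,173).
- **Wax:** pink block at (265,224). The red stick at (333,263) is not it.
- **Tray:** bottle collar at (342,145), rectangular well at (304,150), round well at (311,187), slanted-corner well at (349,183).

Next I'll measure them and check close up.

```bash
cat > h.py <<'E'
import cv2,numpy as np
np.set_printoptions(precision=4,suppress=True)
def load(f):
    z=np.load(f);return {k:z[k] for k in z.files}
def cloud(c):
    d=c["d"];v,u=np.indices(d.shape);P=np.stack([(u-c["cx"])/c["fx"]*d,(v-c["cy"])/c["fy"]*d,d],-1)
    V=c["view"];W=(P-V[:3,3])@V[:3,:3];W[d==0]=np.nan;return W
def ray(c,u,v,z):
    V=c["view"];o=-V[:3,:3].T@V[:3,3];r=V[:3,:3].T@np.array([(u-c["cx"])/c["fx"],(v-c["cy"])/c["fy"],1.]);return o+r*(z-o[2])/r[2]
def snap(arm,n,name):
    m=arm.camera_model(n);p,d=arm.get_image(n);cv2.imwrite(f"pics/{name}.png",p);np.savez(name+".npz",p=p,d=d,**m);return dict(p=p,d=d,**m)
E
python3 - <<'E'
from h import *
c=load("top0.npz");W=cloud(c)
X,Y,Z=W[...,0],W[...,1],W[...,2]
desk=(X>.25)&(X<.62)&(Y>-.35)&(Y<.5)
print("desk z",np.nanmedian(Z[desk]))
m=(desk&(Z>.012)&(Z<.2)).astype(np.uint8)
n,l,s,ce=cv2.connectedComponentsWithStats(m)
for i in range(1,n):
    if s[i,4]<60: continue
    k=l==i; zz=Z[k];top=k&(Z>np.percentile(zz,95)-.004)
    r=cv2.minAreaRect(np.float32(W[k][:,:2]))
    print(ce[i].round(),s[i,4],"zmax %.3f"%np.percentile(zz,97),"topmean",W[top].mean(0),"rect",np.round(r[0],4),np.round(r[1],4),round(r[2],1))
out=[]
for (u,v) in ((129,195),(326,234),(370,236),(265,224)):
    out.append(cv2.resize(c["p"][v-25:v+25,u-25:u+25],(300,300),interpolation=cv2.INTER_CUBIC))
a=np.vstack([np.hstack(out[:2]),np.hstack(out[2:])])
t=cv2.resize(c["p"][118:218,276:376],(600,600),interpolation=cv2.INTER_CUBIC)
cv2.imwrite("pics/crops0.png",a);cv2.imwrite("pics/tray0.png",t)
E
```

```text
desk z 0.0020025664223623937
[188. 184.] 2394 zmax 0.123 topmean [0.5235 0.205  0.1223] rect [0.5298 0.1977] [0.1464 0.1606] 88.3
[324. 176.] 2602 zmax 0.022 topmean [ 0.5468 -0.1342  0.0167] rect [ 0.5504 -0.1423] [0.1611 0.1934] 7.5
[109. 202.] 428 zmax 0.016 topmean [0.4793 0.4059 0.0135] rect [0.4855 0.4057] [0.0185 0.2684] 89.9
[249. 168.] 305 zmax 0.069 topmean [0.5486 0.0535 0.0667] rect [0.5489 0.0531] [0.069  0.0678] 89.5
[282. 173.] 67 zmax 0.018 topmean [ 0.5521 -0.0278  0.0151] rect [ 0.5525 -0.0311] [0.0804 0.0162] 11.4
[130. 195.] 551 zmax 0.038 topmean [0.4974 0.349  0.0359] rect [0.4976 0.349 ] [0.0677 0.0544] 62.4
[265. 225.] 352 zmax 0.021 topmean [0.4223 0.0149 0.019 ] rect [0.422  0.0148] [0.0348 0.0622] 40.7
[228. 232.] 132 zmax 0.071 topmean [0.4034 0.1058 0.0693] rect [0.4048 0.1051] [0.0285 0.0289] 89.9
[326. 234.] 314 zmax 0.096 topmean [ 0.3984 -0.1312  0.0945] rect [ 0.3982 -0.1294] [0.0422 0.0404] 88.1
[373. 236.] 169 zmax 0.029 topmean [ 0.3939 -0.2481  0.0266] rect [ 0.3944 -0.2474] [0.0337 0.0346] 30.8
[167. 243.] 378 zmax 0.027 topmean [0.3785 0.2581 0.0248] rect [0.3779 0.2575] [0.057  0.0402] 53.2
[242. 275.] 1854 zmax 0.061 topmean [0.3362 0.1252 0.0551] rect [0.3184 0.0624] [0.5602 0.1048] 86.1
[106. 264.] 80 zmax 0.015 topmean [0.3262 0.4061 0.0134] rect [0.3257 0.4055] [0.0462 0.0178] 2.6
```

View pics/crops0.png

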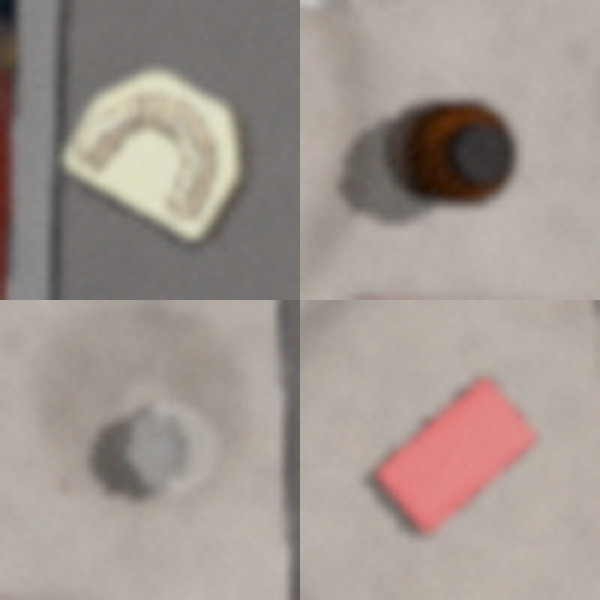

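View pics/tray0.png

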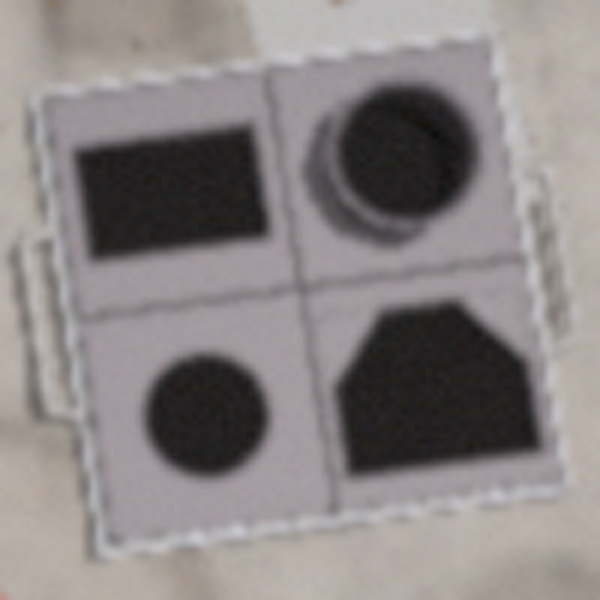

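The crops confirm the choices: toothed model with its front towards the upper right, bottle 95 mm tall, eight-sided glass dish, and pink wax block. The tray shows four dark wells, turned about 7°. The model's slanted corners face +x. Next I'll get the numbers.

Run:
```python
from h import *
c=load("top0.npz");W=cloud(c);g=c["p"].max(2)
m=np.zeros_like(g);m[118:218,276:376]=(g[118:218,276:376]<70)
n,l,s,ce=cv2.connectedComponentsWithStats(m)
for i in range(1,n):
    if s[i,4]<80: continue
    ct=max(cv2.findContours((l==i).astype(np.uint8),0,2)[0],key=len)[:,0]
    for z in (.015,.034):
        q=np.float32([ray(c,u,v,z)[:2] for u,v in ct]);r=cv2.minAreaRect(q)
        print(ce[i].round(),z,"rect",np.round(r[0],4),np.round(r[1],4),round(r[2],1),"circ",cv2.minEnclosingCircle(q))
    print(" floor depth z",np.nanmedian(W[l==i][:,2]))
# tray: insert pale top plane pixels by depth
Z=W[...,2];k=(Z>.0125)&(Z<.019)&(W[...,0]>.45)&(W[...,0]<.66)&(W[...,1]<-.035)&(W[...,1]>-.26)
q=np.float32(W[k][:,:2]);print("tray",cv2.minAreaRect(q))
# model, wax, scrap contours by colour cast on top-of-base plane
for nm,(u,v),z in (("model",(129,195),.023),("wax",(265,224),.019)):
    B=c["p"].astype(int);sub=np.zeros(g.shape,np.uint8)
    mm=(B[...,2]>150) if nm=="model" else (B[...,2]-B[...,1]>50)
    sub[v-22:v+22,u-22:u+22]=mm[v-22:v+22,u-22:u+22]
    ct=max(cv2.findContours(sub,0,2)[0],key=cv2.contourArea)[:,0]
    q=np.float32([ray(c,a,b,z)[:2] for a,b in ct]);print(nm,cv2.minAreaRect(q),cv2.approxPolyDP(q.reshape(-1,1,2),.004,True)[:,0])
# ring heights
k=(abs(W[...,0]-.53)<.09)&(abs(W[...,1]-.2)<.09)
r=np.hypot(W[...,0]-.53,W[...,1]-.2)
for a in range(0,90,10):
    t=(r>a/1e3)&(r<(a+10)/1e3)&k
    print(a,np.nanpercentile(Z[t],98).round(3),end="; ")
```

```text
[343. 143.] 0.015 rect [ 0.628  -0.1847] [0.0534 0.0516] 89.8 circ ((0.6280825138092041, -0.18389587104320526), 0.02792942523956299)
[343. 143.] 0.034 rect [ 0.6235 -0.18  ] [0.0523 0.0506] 89.8 circ ((0.6235678195953369, -0.17917431890964508), 0.027354218065738678)
 floor depth z 0.00893924477600784
[304. 150.] 0.015 rect [ 0.6111 -0.0849] [0.0458 0.0736] 7.3 circ ((0.6115812063217163, -0.08449891209602356), 0.04133837670087814)
[304. 150.] 0.034 rect [ 0.6069 -0.0822] [0.0449 0.072 ] 7.3 circ ((0.6074075698852539, -0.08183206617832184), 0.0404859222471714)
 floor depth z 0.008450964156218
[348. 183.] 0.015 rect [ 0.5292 -0.1925] [0.0645 0.0788] 8.0 circ ((0.5198262333869934, -0.19391418993473053), 0.04382399097084999)
[348. 183.] 0.034 rect [ 0.5267 -0.1876] [0.0632 0.0772] 8.0 circ ((0.5175492167472839, -0.1889856457710266), 0.04292015731334686)
 floor depth z 0.008319890793379813
[310. 187.] 0.015 rect [ 0.516  -0.0979] [0.0451 0.0455] 89.1 circ ((0.5162554979324341, -0.09775091707706451), 0.023942481726408005)
[310. 187.] 0.034 rect [ 0.5138 -0.0949] [0.0442 0.0446] 89.1 circ ((0.5140522718429565, -0.09481015056371689), 0.02344970591366291)
 floor depth z 0.008270379247173856
tray ((0.5689384937286377, -0.14063334465026855), (0.19860289990901947, 0.2225627899169922), 7.466050148010254)
model ((0.499183714389801, 0.3490804433822632), (0.06868835538625717, 0.05537142977118492), 60.360164642333984) [[0.5289 0.3583]
 [0.5139 0.3802]
 [0.4915 0.3869]
 [0.4616 0.334 ]
 [0.4863 0.3174]
 [0.5113 0.3205]
 [0.5289 0.3459]]
wax ((0.4228094816207886, 0.014480642974376678), (0.0344831645488739, 0.06172456592321396), 40.777366638183594) [[ 0.4535  0.0005]
 [ 0.4166  0.0452]
 [ 0.392   0.0255]
 [ 0.4287 -0.0166]]
0 0.127; 10 0.126; 20 0.124; 30 0.06; 40 0.06; 50 0.078; 60 0.091; 70 0.078; 80 0.084;
```

Run:
```python
from h import *
for n in ("top0.npz","scene0.npz"):
    W=cloud(load(n));X,Y,Z=W[...,0],W[...,1],W[...,2]
    r=np.hypot(X-.53,Y-.2)
    k=((Z>.05)&(Z<.3)&(r>.03)&(r<.13)).astype(np.uint8)
    nn,l,s,ce=cv2.connectedComponentsWithStats(k)
    for i in range(1,nn):
        if s[i,4]>2: print(n,ce[i].round(),s[i,4],W[l==i].mean(0),W[l==i].max(0))
    for z0 in (.01,.03,.05): 
        t=(Z>z0)&(r<.13)&(Y>.2);print(z0,W[t].min(0),W[t].max(0), np.nanmax(Y[t&(abs(X-.56)<.03)]))
```

```text
top0.npz [169. 158.] 71 [0.5818 0.246  0.0652] [0.6117 0.2524 0.0805]
top0.npz [187. 156.] 53 [0.5833 0.1997 0.075 ] [0.596  0.2094 0.0977]
top0.npz [237. 172.] 46 [0.5477 0.0824 0.0645] [0.5725 0.0876 0.0696]
top0.npz [212. 177.] 46 [0.5336 0.1431 0.0654] [0.5463 0.1606 0.0814]
top0.npz [203. 186.] 27 [0.5151 0.1637 0.0582] [0.522  0.172  0.0621]
top0.npz [162. 192.] 53 [0.498  0.26   0.0675] [0.5127 0.2698 0.0855]
top0.npz [183. 191.] 11 [0.5016 0.2105 0.0618] [0.5048 0.2193 0.0864]
top0.npz [174. 207.] 62 [0.4638 0.2293 0.0701] [0.4788 0.2474 0.0894]
top0.npz [213. 207.] 50 [0.4629 0.1382 0.065 ] [0.4739 0.1526 0.0761]
0.01 [0.4509 0.2001 0.0106] [0.633  0.3285 0.1277] 0.27078272752730237
0.03 [0.4509 0.2001 0.03  ] [0.6117 0.2698 0.1277] 0.25015041315179076
0.05 [0.4509 0.2001 0.0502] [0.6117 0.2698 0.1277] 0.250006276601892
scene0.npz [228. 134.] 37 [0.5975 0.2451 0.071 ] [0.6137 0.2507 0.0814]
scene0.npz [235. 144.] 58 [0.5835 0.1972 0.0719] [0.5984 0.2066 0.0984]
scene0.npz [195. 148.] 47 [0.4977 0.2573 0.0672] [0.5148 0.2684 0.084 ]
scene0.npz [191. 159.] 66 [0.4643 0.2266 0.0685] [0.4801 0.2457 0.0893]
scene0.npz [207. 159.] 3 [0.5033 0.2148 0.055 ] [0.5035 0.2154 0.0591]
scene0.npz [234. 165.] 27 [0.5318 0.1389 0.0673] [0.5442 0.1598 0.0812]
scene0.npz [224. 167.] 31 [0.5152 0.1606 0.0562] [0.5223 0.173  0.0618]
scene0.npz [256. 175.] 86 [0.5524 0.0813 0.0608] [0.5725 0.0856 0.0697]
scene0.npz [213. 179.] 9 [0.4588 0.1294 0.0708] [0.4691 0.1372 0.077 ]
0.01 [0.4505 0.2001 0.0101] [0.6328 0.3287 0.1278] 0.2700189670190103
0.03 [0.4505 0.2001 0.03  ] [0.6137 0.324  0.1278] 0.24624402666387074
0.05 [0.4505 0.2001 0.0501] [0.6137 0.2684 0.1278] 0.24624402666387074
```

Request:
send_rows(
  motion="0 0.026 -0.023 -0.006 0 0 -9.7; 0 0.026 -0.023 -0.006 0 0 -9.7; 0 0.026 -0.023 -0.006 0 0 -9.7; 0 0.026 -0.023 -0.006 0 0 -9.7; 0 0.026 -0.023 -0.006 0 0 -9.7",
  force=25,
)

```text
clock: 0.72
position: [0.367, 0.4626, 0.2618]
ee_rot: [1.825, 2.557, -0.001]
force: [0.8, -0.8, -0.0]
width: 1.002
gripper_force: 0.0
```

Request:
send_rows(
  motion="0 0.026 -0.023 -0.006 0 0 -9.7; 0 0.026 -0.023 -0.006 0 0 -9.7; 0 0.026 -0.023 -0.006 0 0 -9.7; 0 0.026 -0.023 -0.006 0 0 -9.7; 0 0.026 -0.023 -0.006 0 0 -9.7",
)

```text
clock: 1.35
position: [0.4969, 0.3478, 0.2318]
ee_rot: [2.714, 1.582, -0.001]
force: [0.0, 0.4, 0.4]
width: 1.002
gripper_force: 0.0
```

Request:
send_rows(
  motion="0 0 0 0 0 0 0; 0 0 0 0 0 0 0",
)

```text
clock: 1.6
position: [0.4958, 0.3491, 0.2319]
ee_rot: [-2.708, -1.592, 0.001]
force: [-0.5, 1.3, 0.9]
width: 1.001
gripper_force: 0.0
```

Run:
```python
from h import *
from cell import arm
c=snap(arm,"wrist","w1");W=cloud(c)
X,Y,Z=W[...,0],W[...,1],W[...,2]
k=(np.hypot(X-.498,Y-.349)<.06)
for lo,hi in ((.012,.045),(.016,.0245)):
    q=np.float32(W[k&(Z>lo)&(Z<hi)][:,:2]);print(len(q),cv2.minAreaRect(q))
print(c["view"],np.nanmedian(Z[k&(Z<.01)]))
```

```text
3893 ((0.49617233872413635, 0.3631126880645752), (0.09142498672008514, 0.06722324341535568), 85.75302124023438)
2092 ((0.49830934405326843, 0.34937387704849243), (0.06753788143396378, 0.0536763072013855), 60.995933532714844)
[[ 0.8733 -0.4871 -0.0009 -0.2621]
 [-0.4638 -0.8322  0.3037  0.5003]
 [-0.1487 -0.2648 -0.9528  0.5009]
 [ 0.      0.      0.      1.    ]] 0.0018543853412249273
```

View pics/w1.png

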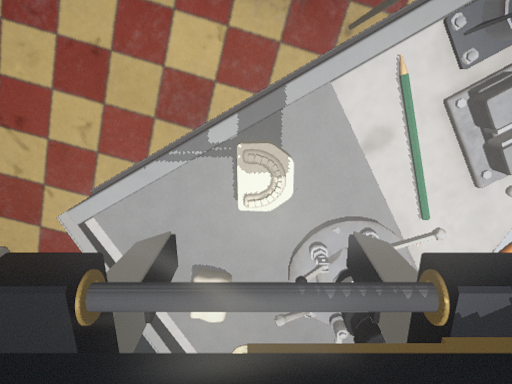

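The wrist view shows the model at (265,177), square to the fingers, with its heel left and front right. I'll descend and grip.

Request:
send_rows(
  motion="0 0.0025 0 -0.045 0 0 0; 0 0 0 -0.045 0 0 0; 0 0 0 -0.04 0 0 0; 0 0 0 -0.023 0 0 0; 0 0 0 0 0 0 0",
)

```text
clock: 2.28
position: [0.4971, 0.349, 0.0777]
ee_rot: [-2.708, -1.592, 0.005]
force: [-0.7, -1.5, -0.8]
width: 0.997
gripper_force: 0.0
```

Request:
send_rows(
  motion="0.6 0 0 0 0 0 0; 0.6 0 0 0 0 0 0; 0.6 0 0 0 0 0 0; 0.6 0 0 0 0 0 0; 0.6 0 0 0 0 0 0",
)

```text
clock: 2.9
position: [0.499, 0.3487, 0.0796]
ee_rot: [-2.71, -1.589, -0.001]
force: [-0.2, 0.1, 4.7]
width: 0.58
gripper_force: 25.0
```

Request:
send_rows(
  motion="0.6 0 0 0.02 0 0 0; 0.6 0 0 0.05 0 0 0; 0.6 0 0 0.05 0 0 0; 0.6 0 0 0.05 0 0 0; 0.6 0 0 0.01 0 0 0",
)

```text
clock: 3.52
position: [0.5003, 0.3489, 0.264]
ee_rot: [-2.709, -1.588, -0.01]
force: [0.8, -0.3, -1.9]
width: 0.583
gripper_force: 25.0
```

Request:
send_rows(
  motion="0.6 0.003 -0.03 0 0 0 3.7; 0.6 0.003 -0.05 0 0 0 3.7; 0.6 0.003 -0.06 0 0 0 3.7; 0.6 0.003 -0.06 0 0 0 3.7; 0.6 0.003 -0.06 0 0 0 3.7",
)

```text
clock: 4.15
position: [0.5132, 0.0865, 0.2591]
ee_rot: [-2.417, -2.007, 0.001]
force: [1.8, -0.0, -1.9]
width: 0.581
gripper_force: 25.0
```

Request:
send_rows(
  motion="0.6 0.003 -0.06 0 0 0 3.7; 0.6 0.003 -0.06 0 0 0 3.7; 0.6 0.003 -0.06 0 0 0 3.7; 0.6 0.003 -0.06 0 0 0 3.7; 0.6 0.003 -0.04 0 0 0 3.5",
)

```text
clock: 4.78
position: [0.5277, -0.1946, 0.2591]
ee_rot: [-2.071, -2.362, 0.002]
force: [0.0, 0.0, -1.8]
width: 0.582
gripper_force: 25.0
```

Request:
send_rows(
  motion="0.6 0 0 -0.05 0 0 0; 0.6 0 0 -0.04 0 0 0; 0.6 0 0 0 0 0 0",
)

```text
clock: 5.15
position: [0.5266, -0.1908, 0.1667]
ee_rot: [-2.066, -2.358, 0.005]
force: [-0.6, -0.5, -1.3]
width: 0.587
gripper_force: 25.0
```

Run:
```python
from h import *
from cell import arm
print(arm.observe()["position"],arm.observe()["ee_rot"],arm.observe()["width"])
c=snap(arm,"wrist","w2");t=snap(arm,"scene","s2")
cv2.imwrite("pics/w2b.png",np.vstack([c["p"],cv2.resize(t["p"][130:300,200:430],(512,378))])[:, :][::1] if 0 else np.hstack([cv2.resize(c["p"],(400,300)),cv2.resize(t["p"][130:300,200:430],(400,300))]))
```

```text
[ 0.5266 -0.1908  0.1667] [-2.0665 -2.3584  0.0051] 0.5866875537535078
```

View pics/w2b.png

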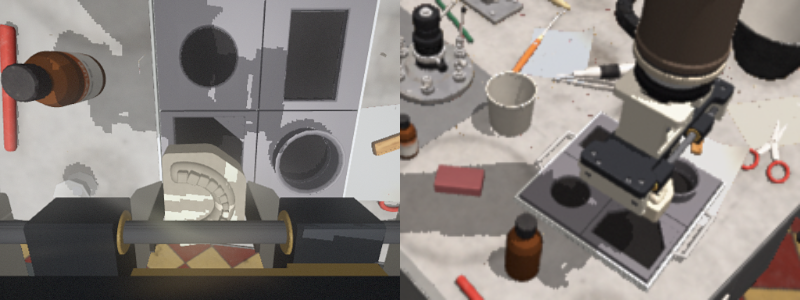

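The model is held level. I'll refine the tray position from this close view, using the round, rectangular and collar wells.

Run:
```python
from h import *
c=load("w2.npz");W=cloud(c)
X,Y,Z=W[...,0],W[...,1],W[...,2]
for nm,p,R in (("dish",(.515,-.098),.035),("wax",(.611,-.085),.05)):
    k=(np.hypot(X-p[0],Y-p[1])<R)&(Z<.0115)
    q=np.float32(W[k][:,:2]);print(nm,len(q),cv2.minAreaRect(q),cv2.minEnclosingCircle(q))
k=(np.hypot(X-.6235,Y+.18)<.045)&(Z>.028)&(Z<.04);q=np.float32(W[k][:,:2]);print("collar",len(q),cv2.minEnclosingCircle(q),cv2.minAreaRect(q))
k=(np.hypot(X-.5266,Y+.1908)<.06)&(Z>.09)&(Z<.135);q=W[k];print(len(q),q.min(0),q.max(0))
k=k&(Z>.105)&(Z<.1135);print("model top plane",cv2.minAreaRect(np.float32(W[k][:,:2])),np.median(Z[k]))
```

```text
dish 4333 ((0.516012966632843, -0.09744676202535629), (0.05163099244236946, 0.051588308066129684), 1.3034133911132812) ((0.5161083340644836, -0.09740820527076721), 0.026098081842064857)
wax 7828 ((0.6110270023345947, -0.08530265837907791), (0.09075255692005157, 0.08849604427814484), 51.24714279174805) ((0.6109949350357056, -0.0849660262465477), 0.05000894516706467)
collar 2006 ((0.6232865452766418, -0.17963825166225433), 0.03352811932563782) ((0.6236159205436707, -0.1791709065437317), (0.06569787114858627, 0.06565763056278229), 24.57802391052246)
12097 [ 0.4808 -0.2234  0.0901] [ 0.5675 -0.1562  0.135 ]
model top plane ((0.5220710635185242, -0.18576005101203918), (0.05956514924764633, 0.06959108263254166), 62.692176818847656) 0.11026947800109166
```

Request:
send_rows(
  motion="0.6 0.002 -0.001 -0.03 0 0 0; 0.6 0 0 -0.03 0 0 0; 0.6 0 0 -0.01 0 0 0; 0.6 0 0 -0.004 0 0 0; 0.6 0 0 -0.003 0 0 0",
)

```text
clock: 5.88
position: [0.5317, -0.1927, 0.0934]
ee_rot: [2.068, 2.362, 0.002]
force: [-0.3, 0.3, -0.7]
width: 0.581
gripper_force: 25.0
```

Request:
send_rows(
  motion="0.6 0 0 -0.002 0 0 0; 0.6 0 0 -0.001 0 0 0; 0.6 0 0 0 0 0 0",
)

```text
clock: 6.25
position: [0.5309, -0.1924, 0.0894]
ee_rot: [2.07, 2.363, 0.0]
force: [0.9, -0.0, -0.2]
width: 0.581
gripper_force: 25.0
```

Request:
send_rows(
  motion="0.6 -0.002 0 -0.0015 0 0 0; 0.6 0 0 -0.0015 0 0 0; 0.6 0 0 0 0 0 0",
)

```text
clock: 6.62
position: [0.5288, -0.1924, 0.0861]
ee_rot: [-2.07, -2.363, 0.0]
force: [-0.1, -0.1, -0.7]
width: 0.583
gripper_force: 25.0
```

Request:
send_rows(
  motion="0.6 0 0 -0.001 0 0 0; 0.6 0 0 0 0 0 0",
)

```text
clock: 6.88
position: [0.5289, -0.1925, 0.0859]
ee_rot: [2.07, 2.363, 0.001]
force: [-2.8, 1.0, 9.4]
width: 0.586
gripper_force: 25.0
```

Request:
send_rows(
  motion="0.36 0 0 0 0 0 0; 0.33 0 0 0 0 0 0; 0.33 0 0 0 0 0 0",
)

```text
clock: 7.25
position: [0.5289, -0.1924, 0.0851]
ee_rot: [2.07, 2.363, -0.0]
force: [-0.7, 1.0, 0.9]
width: 0.669
gripper_force: 0.0
```

Request:
send_rows(
  motion="0.3 0 0 0.01 0 0 0; 0.3 0 0 0.03 0 0 0; 0.3 0 0 0.06 0 0 0; 0.1 0 0 0.03 0 0 0; 0 0 0 0 0 0 0",
)

```text
clock: 7.88
position: [0.5302, -0.193, 0.2183]
ee_rot: [2.067, 2.36, 0.004]
force: [0.1, 0.9, -0.5]
width: 0.868
gripper_force: 0.0
```

Run:
```python
from h import *
from cell import arm
print(arm.observe()["position"],arm.observe()["ee_rot"],arm.observe()["width"])
for n in ("wrist","scene"):
    c=snap(arm,n,n+"3");W=cloud(c);X,Y,Z=W[...,0],W[...,1],W[...,2]
    k=(np.hypot(X-.5285,Y+.192)<.05)&(Z>.02)
    print(n,k.sum(),np.percentile(Z[k],[50,95]),cv2.minAreaRect(np.float32(W[k][:,:2])))
    k=k&(Z<.033);print(np.percentile(Z[k],[20,50,80]))
    A=W[k&(Z>.026)&(Z<.032)];s=np.linalg.lstsq(np.c_[A[:,:2]-A[:,:2].mean(0),np.ones(len(A))],A[:,2],rcond=None)[0];print("plane",s)
```

```text
[ 0.5302 -0.193   0.2183] [2.0668 2.3597 0.0044] 0.8679685671159931
wrist 36377 [0.2368 0.2591] ((0.5280758142471313, -0.1917327344417572), (0.09791058301925659, 0.06745053082704544), 5.048497676849365)
[0.0288 0.0294 0.03  ]
plane [-0.0035 -0.001   0.0294]
scene 7672 [0.3921 0.4768] ((0.5237029194831848, -0.2001272439956665), (0.08074720203876495, 0.0994267538189888), 59.36260986328125)
[0.0277 0.0297 0.0309]
plane [0.0045 0.0047 0.0297]
```

The model is seated flat: base top at 29.4 mm, no tilt. Next is the wax.

Request:
send_rows(
  motion="0 -0.022 0.042 0 0 0 6.7; 0 -0.022 0.042 0 0 0 6.7; 0 -0.022 0.042 0 0 0 6.7; 0 -0.021 0.042 -0.02 0 0 6.7; 0 -0.02 0.04 -0.03 0 0 6.5",
)

```text
clock: 8.6
position: [0.4208, 0.017, 0.1644]
ee_rot: [1.3, 2.86, 0.001]
force: [-0.3, 0.3, 0.1]
width: 1.0
gripper_force: 0.0
```

Request:
send_rows(
  motion="0 0 0 0 0 0 0; 0 0 0 0 0 0 0",
)

```text
clock: 8.85
position: [0.4218, 0.0151, 0.1649]
ee_rot: [-1.307, -2.856, 0.002]
force: [-0.1, -1.4, 0.3]
width: 0.999
gripper_force: 0.0
```

Run:
```python
from h import *
from cell import arm
s=arm.observe();print(s["position"],s["ee_rot"],s["width"])
c=snap(arm,"wrist","w4");W=cloud(c);X,Y,Z=W[...,0],W[...,1],W[...,2]
k=(np.hypot(X-.4225,Y-.0147)<.05)&(Z>.014)&(Z<.03);print(cv2.minAreaRect(np.float32(W[k][:,:2])),np.median(Z[k]))
```

```text
[0.4218 0.0151 0.1649] [-1.307  -2.856   0.0016] 0.9989890679338084
((0.4219346046447754, 0.014396946877241135), (0.03506975248456001, 0.062157779932022095), 40.63065719604492) 0.018757266797669946
```

Request:
send_rows(
  motion="0 0 0 -0.04 0 0 0; 0 0 0 -0.03 0 0 0; 0 0 0 -0.018 0 0 0; 0.4 0 0 0 0 0 0; 0.8 0 0 0 0 0 0",
  force=20,
)

```text
clock: 9.52
position: [0.4226, 0.015, 0.0779]
ee_rot: [1.308, 2.855, 0.001]
force: [-0.1, -0.2, -0.9]
width: 0.83
gripper_force: 0.0
```

Request:
send_rows(
  motion="0.8 0 0 0 0 0 0; 0.8 0 0 0 0 0 0; 0.8 0 0 0 0 0 0; 0.8 0 0 0 0 0 0",
)

```text
clock: 10.02
position: [0.4219, 0.0156, 0.0774]
ee_rot: [1.306, 2.857, 0.0]
force: [-0.1, 0.0, 0.4]
width: 0.4
gripper_force: 0.0
```

Request:
send_rows(
  motion="0.8 0 0 0 0 0 0; 0.8 0 0 0 0 0 0",
)

```text
clock: 10.28
position: [0.4219, 0.0156, 0.0773]
ee_rot: [1.306, 2.857, 0.0]
force: [-1.2, -0.5, 4.1]
width: 0.382
gripper_force: 20.0
```

Request:
send_rows(
  motion="0.8 0 0 0.015 0 0 0; 0.8 0 0 0.035 0 0 0; 0.8 0.02 -0.01 0.04 0 0 -5; 0.8 0.035 -0.018 0 0 0 -6; 0.8 0.035 -0.018 0 0 0 -6",
)

```text
clock: 10.9
position: [0.513, -0.0306, 0.1679]
ee_rot: [1.717, 2.63, 0.002]
force: [-0.2, 1.0, -0.3]
width: 0.386
gripper_force: 20.0
```

Request:
send_rows(
  motion="0.8 0.035 -0.018 0 0 0 -6; 0.8 0.035 -0.018 0 0 0 -6; 0.8 0.029 -0.0185 0 0 0 -4.2; 0.8 0 0 0 0 0 0; 0.8 0 0 0 0 0 0",
)

```text
clock: 11.52
position: [0.61, -0.0846, 0.1666]
ee_rot: [-2.066, -2.365, 0.001]
force: [-0.4, 0.7, -1.2]
width: 0.38
gripper_force: 20.0
```

Request:
send_rows(
  motion="0.8 0 0 -0.03 0 0 0; 0.8 0 0 -0.03 0 0 0; 0.8 0 0 -0.005 0 0 0; 0.8 0 0 0 0 0 0; 0.8 0 0 0 0 0 0",
)

```text
clock: 12.15
position: [0.6115, -0.0849, 0.1035]
ee_rot: [2.067, 2.364, 0.002]
force: [0.2, 0.1, -1.3]
width: 0.377
gripper_force: 20.0
```

Request:
send_rows(
  motion="0.8 0 0 -0.007 0 0 0; 0.8 0 0 -0.005 0 0 0; 0.8 0 0 -0.003 0 0 0; 0.8 0 0 -0.0015 0 0 0; 0.8 0 0 0 0 0 0",
)

```text
clock: 12.78
position: [0.6109, -0.085, 0.0857]
ee_rot: [2.068, 2.365, -0.0]
force: [0.7, 0.7, -0.3]
width: 0.383
gripper_force: 20.0
```

Request:
send_rows(
  motion="0.8 0 0 -0.001 0 0 0; 0.8 0 0 0 0 0 0",
)

```text
clock: 13.02
position: [0.611, -0.085, 0.0854]
ee_rot: [2.068, 2.365, 0.001]
force: [-1.9, 1.2, 6.7]
width: 0.386
gripper_force: 20.0
```

Contact felt at the expected height. I'll release, rise and move over the dish.

Request:
send_rows(
  motion="0.5 0 0 0 0 0 0; 0.45 0 0 0 0 0 0; 0.45 0 0 0 0 0 0",
)

```text
clock: 13.4
position: [0.6109, -0.0849, 0.0847]
ee_rot: [2.068, 2.365, 0.0]
force: [0.0, 0.7, -0.3]
width: 0.55
gripper_force: 0.0
```

Request:
send_rows(
  motion="0.4 0 0 0.01 0 0 0; 0.3 0 0 0.03 0 0 0; 0.2 0 0 0.05 0 0 0; 0 -0.02 0 0.03 0 0 0; 0 -0.04 -0.03 0 0 0 0",
)

```text
clock: 14.02
position: [0.5531, -0.1133, 0.2077]
ee_rot: [2.06, 2.366, 0.007]
force: [-0.5, -0.6, -0.4]
width: 0.966
gripper_force: 0.0
```

Request:
send_rows(
  motion="0 -0.05 -0.045 0 0 0 0; 0 -0.05 -0.045 0 0 0 0; 0 -0.05 -0.043 0 0 0 0; 0 -0.007 0 0 0 0 0; 0 0 0 0 0 0 0",
)

```text
clock: 14.65
position: [0.4036, -0.2392, 0.2053]
ee_rot: [2.069, 2.364, 0.002]
force: [-0.3, 0.2, 0.4]
width: 1.003
gripper_force: 0.0
```

Run:
```python
from h import *
from cell import arm
s=arm.observe();print(s["position"],s["ee_rot"],s["width"])
c=snap(arm,"wrist","w5");W=cloud(c);X,Y,Z=W[...,0],W[...,1],W[...,2]
d=np.hypot(X-.394,Y+.2475)<.04
for z in (.008,.02):
    k=d&(Z>z)&(Z<.05);q=np.float32(W[k][:,:2]);print(len(q),cv2.minAreaRect(q),cv2.minEnclosingCircle(q),np.percentile(Z[k],97))
t=snap(arm,"top","t5");V=cloud(t);k=(np.hypot(V[...,0]-.611,V[...,1]+.085)<.045)&(V[...,2]>.02);q=V[k]
print("wax",cv2.minAreaRect(np.float32(q[:,:2])),np.percentile(q[:,2],[10,50,90]))
cv2.imwrite("pics/c5.png",np.hstack([cv2.resize(c["p"],(400,300)),cv2.resize(t["p"][118:218,270:403],(400,300))]))
```

```text
[ 0.4036 -0.2392  0.2053] [2.0686 2.3636 0.0017] 1.0029369399357433
1281 ((0.3949143886566162, -0.2483455240726471), (0.03500239551067352, 0.034723300486803055), 74.2064208984375) ((0.3949138820171356, -0.2484990954399109), 0.01883782632648945) 0.027973630281844287
852 ((0.3949143886566162, -0.2483455240726471), (0.03500239551067352, 0.034723300486803055), 74.2064208984375) ((0.3949138820171356, -0.2484990954399109), 0.01883782632648945) 0.02816517897090502
wax ((0.6136291027069092, -0.08553110063076019), (0.04300374165177345, 0.06203550100326538), 7.5079665184021) [0.0239 0.0261 0.0281]
```

View pics/c5.png

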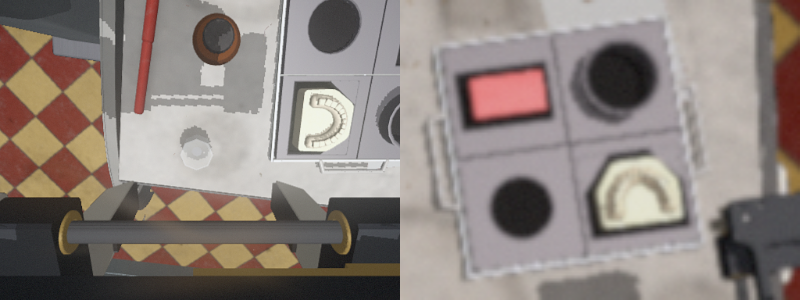

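Both are seated: the wax lies in its rectangular well and the model in its own. The dish is at wrist (196,150), with a flat normal at -16°. I'll grip it there.

Request:
send_rows(
  motion="0 -0.009 -0.009 0 0 0 -10; 0 0 0 -0.04 0 0 -10; 0 0 0 -0.04 0 0 -3.4; 0 0 0 -0.03 0 0 0; 0.4 0 0 -0.018 0 0 0",
  force=15,
)

```text
clock: 15.38
position: [0.3955, -0.247, 0.075]
ee_rot: [-2.5, -1.899, 0.001]
force: [0.7, 0.1, 0.4]
width: 0.936
gripper_force: 0.0
```

Request:
send_rows(
  motion="0.4 0 0 0 0 0 0; 0.5 0 0 0 0 0 0; 0.8 0 0 0 0 0 0; 0.8 0 0 0 0 0 0; 0.8 0 0 0 0 0 0",
)

```text
clock: 16.0
position: [0.3948, -0.2483, 0.0771]
ee_rot: [2.504, 1.897, 0.001]
force: [-0.0, -0.8, 0.6]
width: 0.396
gripper_force: 0.4
```

Request:
send_rows(
  motion="0.8 0 0 0 0 0 0; 0.8 0 0 0 0 0 0; 0.8 0 0 0 0 0 0",
)

```text
clock: 16.38
position: [0.3948, -0.2484, 0.077]
ee_rot: [2.504, 1.896, 0.001]
force: [0.2, 0.1, 5.5]
width: 0.365
gripper_force: 15.0
```

Request:
send_rows(
  motion="0.8 0 0 0.015 0 0 0; 0.8 0 0 0.04 0 0 0; 0.8 0 0 0.05 0 0 0; 0.8 0.02 0.02 0.02 0 0 5; 0.8 0.03 0.04 0 0 0 6",
)

```text
clock: 17.0
position: [0.4453, -0.1896, 0.2046]
ee_rot: [2.309, 2.124, 0.003]
force: [1.2, 0.5, -0.9]
width: 0.366
gripper_force: 15.0
```

Request:
send_rows(
  motion="0.8 0.03 0.04 0 0 0 6; 0.8 0.03 0.04 0 0 0 6; 0.8 0.011 0.011 0 0 0 0; 0.8 0 0 0 0 0 0; 0.8 0 0 0 0 0 0",
)

```text
clock: 17.62
position: [0.5145, -0.0989, 0.2019]
ee_rot: [2.079, 2.355, -0.002]
force: [-0.1, -1.1, -0.3]
width: 0.364
gripper_force: 15.0
```

Request:
send_rows(
  motion="0.8 0 0 -0.04 0 0 0; 0.8 0 0 -0.04 0 0 0; 0.8 0 0 -0.02 0 0 0; 0.8 0 0 0 0 0 0; 0.8 0 0 0 0 0 0",
)

```text
clock: 18.25
position: [0.5156, -0.0984, 0.1027]
ee_rot: [2.077, 2.355, 0.0]
force: [0.7, 1.0, 0.1]
width: 0.367
gripper_force: 15.0
```

Request:
send_rows(
  motion="0.8 0 0.001 -0.006 0 0 0; 0.8 0 0 -0.005 0 0 0; 0.8 0 0 -0.003 0 0 0; 0.8 0 0 -0.002 0 0 0; 0.8 0 0 0 0 0 0",
)

```text
clock: 18.88
position: [0.5155, -0.0963, 0.0856]
ee_rot: [-2.076, -2.358, 0.0]
force: [0.6, 1.0, -0.8]
width: 0.362
gripper_force: 15.0
```

Request:
send_rows(
  motion="0.8 0 0 -0.001 0 0 0; 0.8 0 0 -0.001 0 0 0; 0.8 0 0 0 0 0 0",
)

```text
clock: 19.25
position: [0.5157, -0.0964, 0.0847]
ee_rot: [2.076, 2.357, 0.001]
force: [-4.1, 1.2, 14.6]
width: 0.365
gripper_force: 15.0
```

Request:
send_rows(
  motion="0.5 0 0 0.001 0 0 0; 0.45 0 0 0 0 0 0; 0.45 0 0 0 0 0 0",
)

```text
clock: 19.62
position: [0.5156, -0.0963, 0.0846]
ee_rot: [2.076, 2.358, -0.0]
force: [-0.7, -0.7, -0.5]
width: 0.548
gripper_force: 0.0
```

Request:
send_rows(
  motion="0.4 0 0 0.01 0 0 0; 0.3 0 0 0.03 0 0 0; 0.2 0 0 0.06 0 0 0; 0 0 0 0.055 0 0 0; 0 -0.035 -0.01 0 0 0 0",
)

```text
clock: 20.25
position: [0.4841, -0.1065, 0.2442]
ee_rot: [2.069, 2.354, 0.009]
force: [0.1, -0.7, -0.3]
width: 0.963
gripper_force: 0.0
```

Request:
send_rows(
  motion="0 -0.04 -0.012 0 0 0 0; 0 -0.04 -0.011 0 0 0 0; 0 0 0 0 0 0 0; 0 0 0 0 0 0 0",
)

```text
clock: 20.75
position: [0.4013, -0.1292, 0.2404]
ee_rot: [2.075, 2.357, 0.002]
force: [0.5, 0.0, -0.0]
width: 1.003
gripper_force: 0.0
```

Run:
```python
from h import *
from cell import arm
s=arm.observe();print(s["position"],s["ee_rot"],s["width"])
c=snap(arm,"wrist","w6");W=cloud(c);t=snap(arm,"top","t6");V=cloud(t);sc=snap(arm,"scene","s6");S=cloud(sc)
for n,P in (("wrist",W),("top",V),("scene",S)):
    k=(np.hypot(P[...,0]-.398,P[...,1]+.13)<.035)&(P[...,2]>.088)&(P[...,2]<.105)
    if k.sum()>8: print(n,"cap",k.sum(),cv2.minEnclosingCircle(np.float32(P[k][:,:2])),np.percentile(P[k][:,2],90))
    k=(np.hypot(P[...,0]-.516,P[...,1]+.0975)<.03)&(P[...,2]>.022)&(P[...,2]<.05)
    if k.sum()>8: print(n,"dish",k.sum(),cv2.minEnclosingCircle(np.float32(P[k][:,:2])),np.percentile(P[k][:,2],[50,97]))
    k=(np.hypot(P[...,0]-.398,P[...,1]+.13)<.035)&(P[...,2]>.01)&(P[...,2]<.058)
    if k.sum()>8:print(n,"body",k.sum(),cv2.minAreaRect(np.float32(P[k][:,:2])))
cv2.imwrite("pics/c6.png",np.hstack([cv2.resize(c["p"],(400,300)),cv2.resize(sc["p"][170:300,220:393],(400,300))]))
```

```text
[ 0.4013 -0.1292  0.2404] [2.0752 2.3571 0.0019] 1.0025997288723616
wrist cap 731 ((0.39871665835380554, -0.1315278857946396), 0.012180265970528126) 0.09596569890494527
wrist dish 1077 ((0.5142769813537598, -0.09606732428073883), 0.01878090761601925) [0.0318 0.0361]
wrist body 475 ((0.40111520886421204, -0.12019073963165283), (0.022662218660116196, 0.042232364416122437), 77.1760482788086)
top cap 49 ((0.39848753809928894, -0.13111954927444458), 0.011908940970897675) 0.09605784294072622
top dish 145 ((0.51426100730896, -0.09525184333324432), 0.0181376151740551) [0.0316 0.0371]
top body 70 ((0.39629122614860535, -0.12008897215127945), (0.042125459760427475, 0.02359039895236492), 12.422860145568848)
scene cap 124 ((0.3986700177192688, -0.1337236911058426), 0.012323479168117046) 0.09685634061974456
scene dish 175 ((0.5150850415229797, -0.09755704551935196), 0.018708346411585808) [0.0318 0.0368]
scene body 268 ((0.38947445154190063, -0.13822464644908905), (0.021111028268933296, 0.04282207414507866), 34.33197021484375)
```

View pics/c6.png

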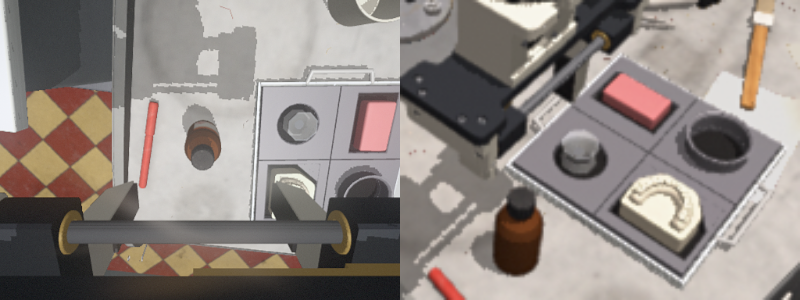

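The dish is seated (top at 36 mm, centred). The bottle is upright at (0.3986, -0.1315). I'll descend and grip its body.

Request:
send_rows(
  motion="0 -0.0027 -0.0023 -0.02 0 0 0; 0 0 0 -0.04 0 0 0; 0 0 0 -0.04 0 0 0; 0 0 0 -0.025 0 0 0; 0 0 0 -0.0135 0 0 0",
  force=20,
)

```text
clock: 21.52
position: [0.3979, -0.1315, 0.0999]
ee_rot: [-2.075, -2.357, 0.002]
force: [-0.3, -0.1, 0.2]
width: 1.003
gripper_force: 0.0
```

Request:
send_rows(
  motion="0.4 0 0 0 0 0 0; 0.45 0 0 0 0 0 0; 0.5 0 0 0 0 0 0; 0.7 0 0 0 0 0 0; 0.7 0 0 0 0 0 0",
)

```text
clock: 22.15
position: [0.398, -0.1315, 0.1015]
ee_rot: [2.075, 2.358, 0.001]
force: [-0.8, -0.2, 0.0]
width: 0.509
gripper_force: 0.0
```

Request:
send_rows(
  motion="0.7 0 0 0 0 0 0; 0.7 0 0 0 0 0 0; 0.7 0 0 0 0 0 0",
)

```text
clock: 22.52
position: [0.3981, -0.1316, 0.1014]
ee_rot: [2.076, 2.358, 0.001]
force: [0.9, 0.2, 4.7]
width: 0.447
gripper_force: 20.0
```

Request:
send_rows(
  motion="0.7 0 0 0.01 0 0 0; 0.7 0 0 0.03 0 0 0; 0.7 0 0 0.04 0 0 0; 0.7 0.02 -0.004 0.03 0 0 0; 0.7 0.035 -0.008 0 0 0 0",
)

```text
clock: 23.15
position: [0.4535, -0.1437, 0.2139]
ee_rot: [2.075, 2.356, 0.004]
force: [1.2, -0.2, -1.0]
width: 0.444
gripper_force: 19.9
```

Request:
send_rows(
  motion="0.7 0.04 -0.009 0 0 0 0; 0.7 0.04 -0.009 0 0 0 0; 0.7 0.04 -0.009 0 0 0 0; 0.7 0.035 -0.006 0 0 0 0; 0.7 0.0155 -0.003 0 0 0 0",
)

```text
clock: 23.78
position: [0.6245, -0.1796, 0.2111]
ee_rot: [-2.075, -2.358, 0.002]
force: [-0.3, -0.1, -1.2]
width: 0.446
gripper_force: 19.9
```

Request:
send_rows(
  motion="0.7 0 0 0 0 0 0; 0.7 0 0 -0.02 0 0 0; 0.7 0 0 -0.02 0 0 0; 0.7 0 0 0 0 0 0; 0.7 0 0 0 0 0 0",
)

```text
clock: 24.4
position: [0.6233, -0.1797, 0.1716]
ee_rot: [2.076, 2.358, -0.0]
force: [0.2, -0.4, -1.2]
width: 0.446
gripper_force: 19.9
```

Run:
```python
from h import *
from cell import arm
s=arm.observe();print(s["position"],s["ee_rot"],s["width"])
c=snap(arm,"wrist","w7");sc=snap(arm,"scene","s7")
cv2.imwrite("pics/c7.png",np.hstack([cv2.resize(c["p"],(400,300)),cv2.resize(sc["p"][130:280,270:470],(400,300))]))
```

```text
[ 0.6233 -0.1797  0.1716] [ 2.0761  2.3576 -0.    ] 0.4458660762736282
```

View pics/c7.png

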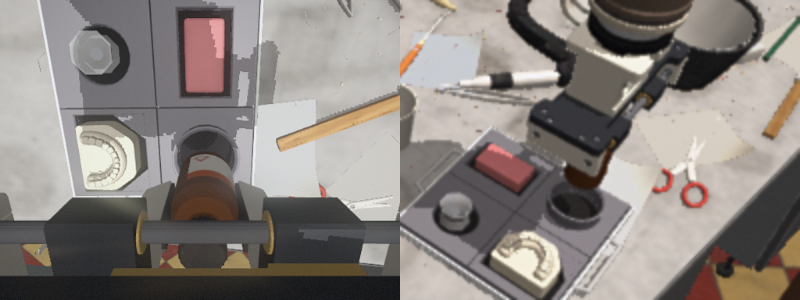

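The bottle hangs upright over the collar, and the other three are in place. I'll lower it in.

Request:
send_rows(
  motion="0.7 0 0 -0.015 0 0 0; 0.7 0 0 -0.015 0 0 0; 0.7 0 0 -0.015 0 0 0; 0.7 0 0 0 0 0 0; 0.7 0 0 0 0 0 0",
)

```text
clock: 25.12
position: [0.6235, -0.1798, 0.1263]
ee_rot: [2.076, 2.358, -0.0]
force: [0.7, 0.4, -1.4]
width: 0.449
gripper_force: 19.9
```

Request:
send_rows(
  motion="0.7 0 0 -0.007 0 0 0; 0.7 0 0 -0.005 0 0 0; 0.7 0 0 -0.003 0 0 0; 0.7 0 0 -0.001 0 0 0; 0.7 0 0 0 0 0 0",
)

```text
clock: 25.75
position: [0.6234, -0.1796, 0.1103]
ee_rot: [2.076, 2.358, 0.0]
force: [-0.4, -0.2, -1.5]
width: 0.443
gripper_force: 19.9
```

Request:
send_rows(
  motion="0.7 0 0 -0.001 0 0 0; 0.7 0 0 0 0 0 0",
)

```text
clock: 26.0
position: [0.6235, -0.1797, 0.1096]
ee_rot: [2.076, 2.357, 0.0]
force: [-0.6, 0.5, 0.9]
width: 0.446
gripper_force: 19.9
```

Request:
send_rows(
  motion="0.7 0 0 -0.0005 0 0 0; 0.5 0 0 0 0 0 0; 0.42 0 0 0 0 0 0; 0.4 0 0 0 0 0 0; 0.4 0 0 0 0 0 0",
)

```text
clock: 26.62
position: [0.6233, -0.1795, 0.1087]
ee_rot: [-2.076, -2.358, 0.0]
force: [0.6, 0.4, 0.8]
width: 0.601
gripper_force: 0.0
```

Request:
send_rows(
  motion="0.4 0 0 0.01 0 0 0; 0.4 0 0 0.02 0 0 0; 0.4 0 0 0.04 0 0 0; 0.3 0 0 0.06 0 0 0; 0 -0.06 0 0.04 0 0 0",
)

```text
clock: 27.25
position: [0.5743, -0.1797, 0.2778]
ee_rot: [2.069, 2.355, 0.004]
force: [0.1, -0.6, 1.3]
width: 0.758
gripper_force: 0.0
```

Request:
send_rows(
  motion="0 -0.06 0.05 0 0 0 0; 0 -0.06 0.06 0 0 0 0; 0 -0.03 0.06 0 0 0 0; 0 0 0.06 0 0 0 0; 0 0 0 0 0 0 0",
)

```text
clock: 27.88
position: [0.4511, 0.025, 0.2748]
ee_rot: [-2.067, -2.366, -0.005]
force: [0.2, -0.4, 0.0]
width: 1.002
gripper_force: 0.0
```

Run:
```python
from h import *
from cell import arm
s=arm.observe();print(s["position"],s["width"])
t=snap(arm,"top","t8");sc=snap(arm,"scene","s8")
for n,c in (("top",t),("scene",sc)):
    P=cloud(c)
    for nm,p,R,lo,hi in (("model",(.5285,-.192),.05,.02,.06),("wax",(.611,-.085),.045,.02,.05),("dish",(.516,-.0975),.032,.022,.05),("cap",(.6235,-.1795),.04,.09,.12),("pot",(.549,.053),.06,.05,.1),("scrap",(.378,.2575),.05,.015,.05)):
        k=(np.hypot(P[...,0]-p[0],P[...,1]-p[1])<R)&(P[...,2]>lo)&(P[...,2]<hi);q=P[k]
        if len(q)>5:r=cv2.minAreaRect(np.float32(q[:,:2]));print(n,nm,np.round(r[0],4),np.round(r[1],3),round(r[2],1),np.percentile(q[:,2],[50,97]))
cv2.imwrite("pics/c8.png",np.hstack([cv2.resize(t["p"][118:218,270:403],(400,300)),cv2.resize(sc["p"][170:300,250:423],(400,300))]))
```

```text
[0.4511 0.025  0.2748] 1.0016374991015176
top model [ 0.5278 -0.1971] [0.053 0.07 ] 7.9 [0.0304 0.0433]
top cap [ 0.6217 -0.1786] [0.023 0.022] 68.8 [0.1024 0.106 ]
top scrap [0.3777 0.2577] [0.056 0.041] 52.4 [0.0235 0.0271]
scene model [ 0.5277 -0.1929] [0.056 0.067] 7.5 [0.0309 0.0439]
scene wax [ 0.6099 -0.0893] [0.036 0.061] 6.5 [0.027  0.0297]
scene dish [ 0.5142 -0.0979] [0.034 0.034] 3.1 [0.0319 0.037 ]
scene cap [ 0.6219 -0.1819] [0.022 0.024] 48.2 [0.1025 0.1051]
scene pot [0.5501 0.0514] [0.071 0.07 ] 42.4 [0.0601 0.0685]
scene scrap [0.3782 0.2551] [0.057 0.039] 55.0 [0.024  0.0271]
```

View pics/c8.png

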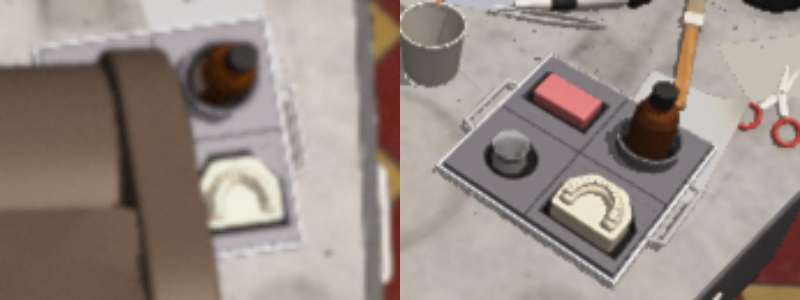

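All four items sit in their wells: cap at 103 mm, wax top at 27, dish top at 36, model base flat. The pot and scrap have not moved, so I'll hand in.

```bash
python3 -c "
from cell import arm
print(arm.sign_off())"
```

```text
the job is handed in; nothing more can be done
None
```

The model, wax, dish and bottle are each seated in their inserts, placed in that order, with the scrap and pot unmoved; the job was handed in at about 28 s of the 99 s allowed, and the hand-in returned no verdict.

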